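Shut the yellow plate's incubator drawer and start it

ROBOT

A 6-joint arm with a two-finger parallel gripper is mounted at the origin on the work surface. World frame = base frame: x ahead of the robot, y to its left, z up, the work surface at z = 0. Lengths are in m, angles in rad, forces in N, time in s.
With the tool pointing down it reaches from about 0.3 to 0.775 m from the base axis. Payload 14.6 kg.
Tool frame: the origin (TCP) lies on the centre line of the jaws, within the pads' length; the fingertips stand ahead of it and the grasp point (between the pads) lies 3 mm ahead of it (manip.tip_reach is the z of the fingertips in the tool frame, in m); z points along the fingers, y is the direction in which the jaws open and shut (so a half turn about z gives the same grasp; the last joint's range is limited). The gripper opens to 85 mm and grips with 20 to 120 N. Pads are 22 mm wide; open, the fingers measure 114 mm over their backs; the gripper's body (76 mm by 85 mm) begins 54 mm behind the grasp point. The pads swing forward as they close: fully open they stand 13 mm farther back than shut.
Start: joints at [-1.23, 0.3, 1.521, -0, 1.321, -0.067], TCP at [0.218, -0.505, 0.253] pointing down, gripper open.
Joint ranges: [-3.03, 3.03], [-0.79, 2.21], [0.23, 2.52], [-1.04, 4.18], [0, 3.07], [-2.55, 2.55]. Speed limits (rad/s): [2.22, 2.22, 2.57, 3.14, 3.14, 3.14].

INTERFACE

Orientations are given as a 3x3 rotation matrix whose columns are the frame's x, y, z axes.
In Python, from bench import manip gives the robot as it stands.
- The arm moves only by the tool carry_out, never from a script. Its argument "plan" is a list of rows, each a list of 2 entries, a list of its own where there are three numbers: the shift along the tool's x, y, z in mm, then the turn, a rotation vector about the tool's x, y, z in rad. In form: [[[x, y, z], [rx, ry, rz]], ...]. A call has 1 to 5 rows; each row is the pose to reach, as a shift and turn from the pose measured when the call began, along the tool's axes at that moment; what a row does not reach only later rows make up. A row lasts 1/8 s, in which the tool goes at most 62.5 mm and 10.7 degrees, less where a joint would pass 70% of its speed; a pose out of reach is approached as far as the arm can. A call with a gripper value outside its range is refused whole. "hand" is the opening, from -1 (shut) to 1 (fully open), set as the call begins (left out, the last holds). The fingers move at their own pace and stop on an object; "squeeze" is the grip in N (left out, the last holds). Time passes only in rows, so rows that repeat a pose let the fingers close. It gives the time, the measured TCP pose, the force and the opening at its end, in the units of the state.
- manip.get_obs(): the state, without advancing time (a new reading comes with each control period).
- manip.camera(name): name is "scene" or "side" or "wrist"; returns a dict with "frame" (420x560x3 uint8, red, green, blue), "range_z" (420x560 float32, m along the optical axis (not along the pixel's ray), 0 where there is no reading), "mtx" (3x3 intrinsics, pixels), "R" (3x3) and "t" (3): a world point X has camera coordinates R X + t; the wrist camera has in their place "hand_eye" (4x4, takes a point from camera to tool coordinates, whose origin is the TCP and whose axes are the flange's). Camera axes: x right, y down, z forward; pixel columns grow to the right and rows downward; lengths in m; the calibration is good to about 2 mm. The wrist camera is an equidistant fisheye: a pixel r from the principal point sees the ray r / f radians off the axis. A picture is of the moment at which its call begins: read the wrist's pose just before it.
- manip.close_job(): hands the job in, once; it reports no verdict.
The state is a dict: "t": time; "qpos": joint angles; "dq": joint speeds; "joint_efforts": joint torques, N m; "ee_pos": TCP position; "orientation": TCP orientation; "wrist_force": force on the tool from outside, world axes, zero at the start; "moment": the same for the moment, N m; "grip_width": finger opening in m.
Only numpy, scipy, OpenCV 4.12 (cv2) and the standard library are available. Lean on these libraries where they do the work, as an engineer would, in place of code of your own. Each camera call takes 0.05 s, during which the arm holds its last target. There are 200 camera calls.

TASK

With the fingertips, push the drawer that carries the yellow plate fully home into its incubator, without slamming it, then press the green start button on top of that same incubator. Nothing needs grasping: touch neither plate, leave the green plate's incubator as it is with its drawer open and its button unpressed, and do not disturb the bottle, the tube rack or the loose lids. Finish clear of everything.

Things in the scene. Friction and masses are not known exactly. Their poses are not given: they have to be found in the camera images.
- a_unit: the incubator that holds the yellow plate (the one to shut and start): a white box fixed to the bench, 220 deep (its own x) x 190 wide (y) x 95 high. Origin: centre of its underside; +x points to its back, so its front with the drawer is 110 along its -x. Turned by up to 0.2 rad. The two units look alike and stand side by side in either order; only the plate colour tells them apart
- a_drawer (a joint): opening in m of the drawer of the incubator that holds the yellow plate (the one to shut and start): 0 fully shut (a hard stop), up to 0.12 open, sliding out along the unit's -x, towards the robot. It starts 0.07 to 0.11 open, runs with about 3 N of friction plus light damping (15 N per m/s), and stays where it is left
- a_front (a point): centre of the outer face of that drawer's grey front panel, 51 above the bench, moving with the drawer. The panel is 166 wide, 15 thick, from 22 to 80 above the bench, has a blue stripe and no handle, and when shut still stands 15 proud of the housing front; axes as the unit's, so +x is the way to push it shut
- a_button (a joint): travel in m of the start button of the incubator that holds the yellow plate (the one to shut and start): 0 up, 0.006 fully down (about 4 N, springs back); it counts as pressed beyond 0.004
- a_button_top (a point): centre of the top of that round green start button, 30 across, its top 117 above the bench and 10 above its 46 wide grey collar, on the unit's roof, on its centre line 40 behind the housing front; press straight down
- a_plate: the yellow deep-well plate, 86 x 128 x 40 high, with white wells, sitting in that drawer's tray (128 side across the drawer) and moving with it; it could only be lifted straight up. Origin: centre of its underside, 28 above the bench; its top is 68 above the bench, below the top of the panel before it at 80. With the drawer open, at least its front 55 shows
- a_lid: bystander: pale blue plate lid, 88 x 130 x 10 thick, loose on the roof (95 above the bench) of that unit, behind the button. Origin: centre of its underside
- b_unit: the incubator that holds the green plate (the one to leave alone): a white box fixed to the bench, 220 deep (its own x) x 190 wide (y) x 95 high. Origin: centre of its underside; +x points to its back, so its front with the drawer is 110 along its -x. Turned by up to 0.2 rad. The two units look alike and stand side by side in either order; only the plate colour tells them apart
- b_drawer (a joint): opening in m of the drawer of the incubator that holds the green plate (the one to leave alone): 0 fully shut (a hard stop), up to 0.12 open, sliding out along the unit's -x, towards the robot. It starts 0.07 to 0.11 open, runs with about 3 N of friction plus light damping (15 N per m/s), and stays where it is left
- b_front (a point): centre of the outer face of that drawer's grey front panel, 51 above the bench, moving with the drawer. The panel is 166 wide, 15 thick, from 22 to 80 above the bench, has a blue stripe and no handle, and when shut still stands 15 proud of the housing front; axes as the unit's, so +x is the way to push it shut
- b_button (a joint): travel in m of the start button of the incubator that holds the green plate (the one to leave alone): 0 up, 0.006 fully down (about 4 N, springs back); it counts as pressed beyond 0.004
- b_button_top (a point): centre of the top of that round green start button, 30 across, its top 117 above the bench and 10 above its 46 wide grey collar, on the unit's roof, on its centre line 40 behind the housing front; press straight down
- b_plate: the green deep-well plate, 86 x 128 x 40 high, with white wells, sitting in that drawer's tray (128 side across the drawer) and moving with it; it could only be lifted straight up. Origin: centre of its underside, 28 above the bench; its top is 68 above the bench, below the top of the panel before it at 80. With the drawer open, at least its front 55 shows
- b_lid: bystander: pale blue plate lid, 88 x 130 x 10 thick, loose on the roof (95 above the bench) of that unit, behind the button. Origin: centre of its underside
- reagent: bystander: amber bottle with white cap, 48 across, 105 high, loose, on the bench before and between the units. Origin: centre of its underside
- tube_rack: bystander: red tube rack 100 x 160, about 67 high with the caps, loose, out on the right. Origin: centre of its underside

How it is judged:
On the way, in this order (a step that is already met when the one before it is completed fails the run):
1. the drawer with the yellow plate is pushed fully home (value of joint a_drawer below 0.004 m), for 0.2 s.
2. then the start button of that incubator is pressed (value of joint a_button above 0.004 m and value of joint a_drawer below 0.004 m), for 0.05 s.
At the end, for the whole second after the job is handed in: The yellow drawer is within 4 mm of shut and its button, pressed after that, is up again; the green drawer is within 10 mm of its start, its button up; both plates down in their trays; bottle, rack and lids are level and within 20 mm of their starts (value of joint a_drawer below 0.004 m and value of joint each of a_button, b_button below 0.002 m and distance of b_front from where it was at the start of the episode below 0.01 m and distance of each of reagent, tube_rack, a_lid, b_lid from where it was at the start of the episode below 0.02 m and angle between each of reagent, tube_rack, a_lid, b_lid's own z axis and vertical below 0.1 rad and z of a_plate in the frame of a_unit below 0.036 m and z of b_plate in the frame of b_unit below 0.036 m); the robot touches nothing.
It fails at once if a plate is touched by the robot with more than 1 N (contact force between any of the fingers, the arm and a_plate above 1 N or contact force between any of the fingers, the arm and b_plate above 1 N).
It fails at once if a plate is lifted by more than 8 mm (z of a_plate in the frame of a_unit above 0.036 m or z of b_plate in the frame of b_unit above 0.036 m).
It fails at once if the drawer is slammed: it moves faster than 0.4 m/s (velocity of joint a_drawer below -0.4 m/s).
It fails at once if the green plate's drawer is moved by more than 10 mm, or its incubator started (distance of b_front from where it was at the start of the episode above 0.01 m or value of joint b_button above 0.004 m).
It fails at once if the bottle, rack or a lid is shifted by more than 20 mm or tipped (distance of any of reagent, tube_rack, a_lid, b_lid from where it was at the start of the episode above 0.02 m or angle between any of reagent, tube_rack, a_lid, b_lid's own z axis and vertical above 0.2 rad).
It also fails if it takes over 45 s, if anything falls off the work surface, if the arm or the gripper's body presses on something with over 40 N, if the wrist force passes 120 N, or if a joint passes its speed limit or range.

## Working session

There is one attempt and no reset: what is moved stays moved. The work goes in short steps, Python scripts to look and compute and a tool call to move; the robot and the scene stay as the last step left them, time stands still between calls to the robot, and variables do not carry over. Pictures are saved under pics/ and viewed, about 8 in all and at most 12, crops included, and the job is handed in when it is done.

Besides the shell and the picture viewer there is one more tool, called by a JSON object that holds its "op" and its "data". carry_out: Moves the arm, as the interface text tells. Its arguments: {"type":"object","properties":{"plan":{"type":"array"},"hand":{"type":"number"},"squeeze":{"type":"number"}},"required":["plan"]}

```bash
mkdir -p pics
cat > h.py <<'E'
import numpy as np, cv2
from bench import manip
def snap(n,f):
    c=manip.camera(n); cv2.imwrite(f'pics/{f}.png',c['frame'][:,:,::-1]); np.savez(f'pics/{f}.npz',**{k:v for k,v in c.items()}); return c
def world(c):
    D=c['range_z'];v,u=np.mgrid[:D.shape[0],:D.shape[1]];K=c['mtx']
    P=np.stack([(u-K[0,2])/K[0,0]*D,(v-K[1,2])/K[1,1]*D,D],-1)
    return (P-c['t'])@c['R']
E
python3 - <<'E'
from h import *
a=snap('scene','s1');b=snap('side','d1')
o=manip.get_obs();print(o['t'],o['ee_pos'],o['orientation'],manip.tip_reach,o['grip_width'])
E
```

```text
0.1 [ 0.21804944 -0.50471707  0.25275836] [[ 9.18002831e-01  3.96573663e-01 -3.64311049e-04]
 [ 3.96573823e-01 -9.18002248e-01  1.03738851e-03]
 [ 7.69626004e-05 -1.09680181e-03 -9.99999396e-01]] 0.022 0.08566125885274381
```

View pics/s1.png

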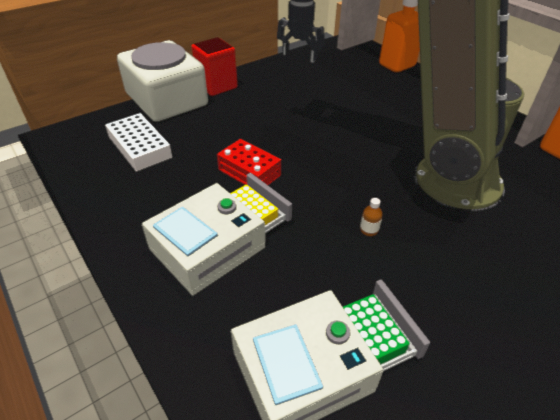

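View pics/d1.png

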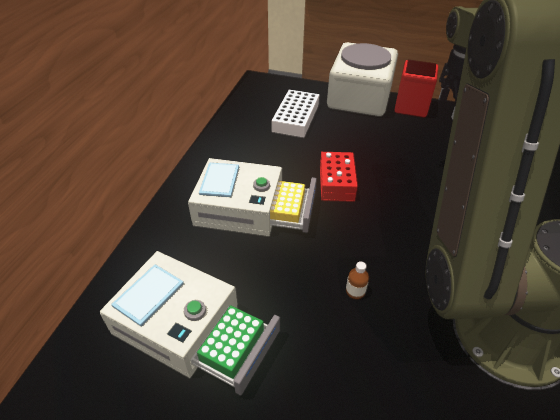

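The yellow drawer's unit is the far (right-hand) one, with its button at scene (227,205) and side (261,184). The green unit is the near one. The rack is close to the yellow unit's right side, and the bottle is at scene (371,218). I'll measure from depth.

Run:
```python
from h import *
for f,bt,roi in(('s1',(227,205),(140,170,300,290)),('d1',(261,184),(185,150,325,240))):
    c=dict(np.load(f'pics/{f}.npz'));W=world(c);I=c['frame'].astype(int)
    x0,y0,x1,y1=roi;P=W[y0:y1,x0:x1].reshape(-1,3);C=I[y0:y1,x0:x1].reshape(-1,3)
    print(f,'btn px',W[bt[1],bt[0]])
    g=(C[:,1]>C[:,0]+40)&(C[:,1]>C[:,2]+30)&(abs(P[:,2]-.117)<.006)
    print('btn',g.sum(),P[g].mean(0))
    roof=(abs(P[:,2]-.095)<.004)|(abs(P[:,2]-.105)<.004);r=P[roof]
    r=r[np.linalg.norm(r[:,:2]-P[g].mean(0)[:2],axis=1)<.2]
    rect=cv2.minAreaRect(r[:,:2].astype(np.float32));print('roof',rect, 'z',np.median(r[:,2]))
    lid=(C[:,2]>C[:,0]+20)&(abs(P[:,2]-.105)<.006);print('lid',cv2.minAreaRect(P[lid][:,:2].astype(np.float32)))
    ps=P[(abs(P[:,2]-.080)<.003)&(P[:,0]<P[g].mean(0)[0]-.06)]
    print('panel top',len(ps),cv2.minAreaRect(ps[:,:2].astype(np.float32)))
    # bottle, rack
    A=W.reshape(-1,3);CC=I.reshape(-1,3)
    red=(CC[:,0]>120)&(CC[:,1]<50)&(CC[:,2]<60)&(A[:,2]>.02)&(A[:,2]<.09)&(np.linalg.norm(A[:,:2]-P[g].mean(0)[:2],axis=1)<.3)
    print('rack',red.sum(),cv2.minAreaRect(A[red][:,:2].astype(np.float32)))
c=dict(np.load('pics/d1.npz'));W=world(c);print('bottle cap',W[265:270,358:364].mean((0,1)))
c=dict(np.load('pics/s1.npz'));W=world(c);print('bottle cap',W[201:205,373:377].mean((0,1)))
```

```text
s1 btn px [ 0.66937891 -0.19624586  0.11533178]
btn 90 [ 0.66718737 -0.20470534  0.11640579]
roof ((0.7346540689468384, -0.19880175590515137), (0.2216893434524536, 0.19410471618175507), 6.064529895782471) z 0.09614599126703852
lid ((0.7429103255271912, -0.19960235059261322), (0.1803404688835144, 0.13596171140670776), 5.87090539932251)
panel top 245 ((0.5321747660636902, -0.2204068899154663), (0.018817128613591194, 0.16703778505325317), 6.91636848449707)
rack 1044 ((0.482960045337677, -0.3880482614040375), (0.10381296277046204, 0.16242824494838715), 14.142143249511719)
d1 btn px [ 0.6623054  -0.19680163  0.11256313]
btn 63 [ 0.66550177 -0.20620244  0.11628592]
roof ((0.7360723614692688, -0.20052728056907654), (0.22044715285301208, 0.19491581618785858), 6.524283409118652) z 0.09552259123031262
lid ((0.7475923299789429, -0.20477724075317383), (0.16553516685962677, 0.13382495939731598), 12.442675590515137)
panel top 199 ((0.5313497185707092, -0.22214378416538239), (0.0143888583406806, 0.1634000688791275), 6.384505271911621)
rack 161 ((0.48294076323509216, -0.38569581508636475), (0.10051655024290085, 0.15904656052589417), 14.267902374267578)
bottle cap [0.35987493 0.01928165 0.13072206]
bottle cap [ 0.36531727 -0.00343611  0.10461613]
```

Both cameras agree:
- **Unit:** yaw is about 0.112 rad and the centre is (0.735, -0.1995).
- **Button:** (0.666, -0.206, 0.1165), against 0.6655, -0.207 expected from the unit pose.
- **Drawer:** open about 87 mm, with the face centre at (0.524, -0.223).

Next I go above a point 40 mm in front of the panel, with the fingers shut.

{"op": "carry_out", "data": {"plan": [[[60,-26,0],[0,0,0.1]],[[115,-51,0],[0,0,0.2]],[[170,-76,0],[0,0,0.297]],[[225,-100,0],[0,0,0.297]],[[280,-124,0],[0,0,0.297]]], "hand": -1, "squeeze": 20}}

```text
t: 0.72
ee_pos: [0.4269, -0.2782, 0.2528]
orientation: [[0.994, 0.11, -0.0], [0.11, -0.994, 0.001], [-0.0, -0.001, -1.0]]
wrist_force: [0.9, -1.2, -0.3]
grip_width: 0.0001
```

```bash
cat >> h.py <<'E'
def to(p,yaw=.112):
    o=manip.get_obs();R=np.array(o['orientation']);x=np.array([np.cos(yaw),np.sin(yaw),0]);z=np.array([0,0,-1.]);T=np.c_[x,np.cross(z,x),z]
    print(o['t'],o['ee_pos'],'w',o['grip_width'],'F',o['wrist_force'])
    print('mm',R.T@(np.array(p)-o['ee_pos'])*1e3,'rot',cv2.Rodrigues(R.T@T)[0].ravel())
E
python3 -c "
from h import *
to([.4736,-.2287,.253]);to([.4736,-.2287,.069])"
```

```text
0.725 [ 0.42691576 -0.27817854  0.25283712] w 0.00010253273843173224 F [ 0.85867502 -1.22046727 -0.25526803]
mm [ 51.86103785 -44.02256595  -0.13180489] rot [-0.00112548  0.00035527 -0.00137929]
0.725 [ 0.42691576 -0.27817854  0.25283712] w 0.00010253273843173224 F [ 0.85867502 -1.22046727 -0.25526803]
mm [ 51.92655019 -43.81552368 183.86806697] rot [-0.00112548  0.00035527 -0.00137929]
```

{"op": "carry_out", "data": {"plan": [[[35,-30,0],[0,0,0]],[[52,-44,30],[0,0,0]],[[52,-44,85],[0,0,0]],[[52,-44,140],[0,0,0]],[[52,-44,182],[0,0,0]]]}}

```text
t: 1.35
ee_pos: [0.473, -0.228, 0.0685]
orientation: [[0.994, 0.111, -0.002], [0.111, -0.994, 0.002], [-0.002, -0.002, -1.0]]
wrist_force: [0.5, 0.6, 0.6]
grip_width: 0.0002
```

```bash
python3 -c "
from h import *
to([.735-.136*.9937,-.1995-.136*.1118,.069])
snap('side','d2');snap('scene','s2')
a=cv2.imread('pics/d2.png')[120:300,180:420];b=cv2.imread('pics/s2.png')[130:310,180:420]
cv2.imwrite('pics/c2.png',cv2.resize(np.vstack([a,b]),None,fx=1.66,fy=1.66))"
```

```text
1.35 [ 0.47298864 -0.22800877  0.06850399] w 0.00019617832360829498 F [0.45467526 0.62839718 0.62910872]
mm [127.56006417   0.80958224  -0.73930069] rot [-0.00221218  0.00189191 -0.0011601 ]
```

View pics/c2.png

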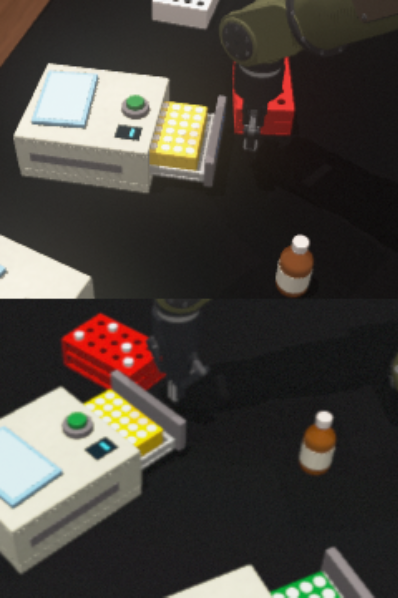

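The shut fingers stand in front of the panel, clear of the rack and bottle. I'll push gently along tool x.

{"op": "carry_out", "data": {"plan": [[[18,0,0],[0,0,0]],[[30,0,0],[0,0,0]],[[42,1,0],[0,0,0]],[[56,1,0],[0,0,0]],[[70,1,0],[0,0,0]]]}}

```text
t: 2.08
ee_pos: [0.542, -0.2207, 0.0669]
orientation: [[0.994, 0.11, -0.007], [0.11, -0.994, 0.005], [-0.007, -0.005, -1.0]]
wrist_force: [-3.6, -1.7, 3.3]
grip_width: -0.0
```

{"op": "carry_out", "data": {"plan": [[[14,0,0],[0,0,0]],[[28,0,0],[0,0,0]],[[38,0,0],[0,0,0]],[[46,0,0],[0,0,0]],[[50,0,0],[0,0,0]]]}}

```text
t: 2.7
ee_pos: [0.5921, -0.2152, 0.0666]
orientation: [[0.994, 0.11, -0.007], [0.11, -0.994, 0.004], [-0.007, -0.005, -1.0]]
wrist_force: [-4.0, -0.2, 1.7]
grip_width: 0.0003
```

```bash
python3 -c "
from h import *
to([.735-.136*.9937,-.1995-.136*.1118,.069])"
```

```text
2.7 [ 0.59210947 -0.21517703  0.06664743] w 0.0002660855599475242 F [-3.97515731 -0.22497586  1.72374521]
mm [ 7.73634038  0.37371766 -2.40583703] rot [-0.0052646   0.00661619 -0.00133982]
```

About 8 mm remain. I'll creep in until the stop shows in the force.

{"op": "carry_out", "data": {"plan": [[[3,0,-1],[0,0,0]],[[5,0,-1],[0,0,0]],[[7,0,-1],[0,0,0]],[[9,0,-1],[0,0,0]],[[9,0,-1],[0,0,0]]]}}

```text
t: 3.32
ee_pos: [0.601, -0.2141, 0.0674]
orientation: [[0.994, 0.11, -0.008], [0.11, -0.994, 0.005], [-0.007, -0.006, -1.0]]
wrist_force: [-3.8, 0.2, -2.9]
grip_width: 0.0
```

{"op": "carry_out", "data": {"plan": [[[2,0,0],[0,0,0]],[[4,0,0],[0,0,0]],[[4,0,0],[0,0,0]]]}}

```text
t: 3.7
ee_pos: [0.6012, -0.2141, 0.0673]
orientation: [[0.994, 0.11, -0.018], [0.11, -0.994, 0.006], [-0.017, -0.008, -1.0]]
wrist_force: [-43.8, 0.9, 19.6]
grip_width: -0.0002
```

The force jumped to 44 N with no further motion, so the drawer is at its stop. I'll ease off, back out and rise.

{"op": "carry_out", "data": {"plan": [[[0,0,0],[0,0.01,0]],[[0,0,0],[0,0.01,0]],[[-15,0,0],[0,0.01,0]],[[-40,0,0],[0,0.01,0]],[[-40,0,-40],[0,0.01,0]]]}}

```text
t: 4.32
ee_pos: [0.5606, -0.2185, 0.1064]
orientation: [[0.994, 0.109, -0.012], [0.109, -0.994, 0.009], [-0.011, -0.011, -1.0]]
wrist_force: [0.7, -0.7, 0.4]
grip_width: 0.0002
```

{"op": "carry_out", "data": {"plan": [[[0,0,-40],[0,0,0]],[[0,0,-80],[0,0,0]],[[0,0,-80],[0,0,0]]]}}

```text
t: 4.7
ee_pos: [0.5632, -0.2197, 0.1903]
orientation: [[0.994, 0.109, -0.005], [0.109, -0.994, 0.006], [-0.004, -0.007, -1.0]]
wrist_force: [-0.9, -0.7, -1.5]
grip_width: -0.0002
```

Run:
```python
from h import *
for n,f,roi in(('side','d3',(185,150,325,240)),('scene','s3',(140,170,300,290))):
    c=snap(n,f);W=world(c);x0,y0,x1,y1=roi;P=W[y0:y1,x0:x1].reshape(-1,3);C=c['frame'][y0:y1,x0:x1].reshape(-1,3).astype(int)
    g=(C[:,1]>C[:,0]+40)&(C[:,1]>C[:,2]+30)&(abs(P[:,2]-.117)<.006)&(np.hypot(P[:,0]-.666,P[:,1]+.207)<.03);print(n,g.sum(),'btn',cv2.minEnclosingCircle(P[g][:,:2].astype(np.float32)))
    U=np.array([[.9937,.1118],[-.1118,.9937]]);Q=(P[:,:2]-[.735,-.1995])@U.T
    m=(abs(P[:,2]-.08)<.003)&(abs(Q[:,1])<.08)&(Q[:,0]<-.105)&(Q[:,0]>-.25);print('panel top x in unit',m.sum(),np.percentile(Q[m,0],[5,50,95]) if m.sum() else '')
    l=(C[:,2]>C[:,0]+20)&(abs(P[:,2]-.105)<.005)&(abs(Q[:,1])<.07)&(Q[:,0]>-.05);print('lid x',np.percentile(Q[l,0],[1,99]))
to([.6658,-.2070,.150])
a=cv2.imread('pics/d3.png')[120:300,150:420];b=cv2.imread('pics/s3.png')[130:310,130:400]
cv2.imwrite('pics/c3.png',cv2.resize(np.vstack([a,b]),None,fx=1.66,fy=1.66))
```

```text
side 64 btn ((0.6669272184371948, -0.2077130824327469), 0.01480264775454998)
panel top x in unit 191 [-0.12340807 -0.11722289 -0.1103425 ]
lid x [0.0027277  0.09444397]
scene 91 btn ((0.6673276424407959, -0.20690597593784332), 0.015926698222756386)
panel top x in unit 91 [-0.12449601 -0.1210202  -0.1182086 ]
lid x [0.00526766 0.09565969]
4.8 [ 0.56182227 -0.21914411  0.18647376] w 5.812764155821093e-06 F [-0.77796486 -0.46219346 -0.18072039]
mm [105.02225928  -0.34583139  35.4878719 ] rot [-0.01007347  0.00944053 -0.00249337]
```

View pics/c3.png

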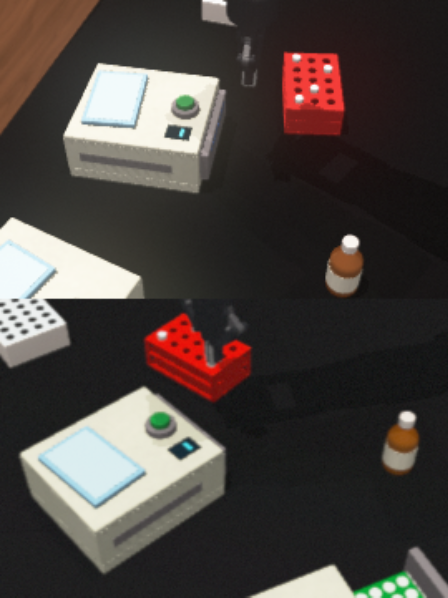

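The drawer is shut: the panel centre is at -117 mm, against -117.5 ideal. The button is at (0.667, -0.207) and the lid has not moved. I'll move above the button.

{"op": "carry_out", "data": {"plan": [[[45,0,0],[-0.01,0.01,0]],[[85,0,5],[-0.01,0.01,0]],[[106,0,20],[-0.01,0.01,0]],[[106,0,23],[-0.01,0.01,0]],[[106,0,23],[-0.01,0.01,0]]]}}

```text
t: 5.42
ee_pos: [0.6663, -0.2073, 0.1615]
orientation: [[0.994, 0.109, -0.001], [0.109, -0.994, 0.001], [-0.001, -0.001, -1.0]]
wrist_force: [0.3, -0.2, -0.3]
grip_width: -0.0003
```

```bash
python3 -c "
from h import *
to([.667,-.2070,.139])"
```

```text
5.425 [ 0.66633367 -0.2073461   0.16153511] w -0.0003310133675981972 F [ 0.25799635 -0.15180604 -0.3037598 ]
mm [ 0.72010689 -0.25519343 22.53466658] rot [-0.00071234  0.00088449 -0.00252084]
```

{"op": "carry_out", "data": {"plan": [[[0,0,12],[0,0,0]],[[0,0,20],[0,0,0]],[[0,0,24],[0,0,0]],[[0,0,27],[0,0,0]],[[0,0,28],[0,0,0]]]}}

```text
t: 6.05
ee_pos: [0.6663, -0.2075, 0.1339]
orientation: [[0.994, 0.109, -0.001], [0.109, -0.994, 0.0], [-0.001, -0.0, -1.0]]
wrist_force: [-2.2, 0.1, 3.6]
grip_width: -0.0002
```

{"op": "carry_out", "data": {"plan": [[[0,0,1],[0,0,0]],[[0,0,2],[0,0,0]],[[0,0,3],[0,0,0]],[[0,0,3],[0,0,0]]]}}

```text
t: 6.55
ee_pos: [0.6665, -0.2075, 0.1329]
orientation: [[0.994, 0.109, 0.001], [0.109, -0.994, -0.0], [0.0, 0.0, -1.0]]
wrist_force: [-10.0, 2.6, 16.4]
grip_width: 0.0
```

The button bottomed out: TCP z 0.133 against 0.139 at contact, and 16 N. Now I retreat up and back.

{"op": "carry_out", "data": {"plan": [[[0,0,-10],[0,0,0]],[[0,0,-50],[0,0,0]],[[0,0,-100],[0,0,0]],[[-50,0,-130],[0,0,0]],[[-100,0,-130],[0,0,0]]]}}

```text
t: 7.18
ee_pos: [0.5665, -0.2186, 0.2654]
orientation: [[0.994, 0.11, 0.005], [0.11, -0.994, -0.002], [0.005, 0.003, -1.0]]
wrist_force: [0.1, -0.1, -0.7]
grip_width: -0.0003
```

{"op": "carry_out", "data": {"plan": [[[-60,0,0],[0,0,0]],[[-100,0,0],[0,0,0]],[[-100,0,0],[0,0,0]]]}}

```text
t: 7.55
ee_pos: [0.4656, -0.2299, 0.2658]
orientation: [[0.994, 0.108, 0.006], [0.108, -0.994, -0.003], [0.006, 0.003, -1.0]]
wrist_force: [0.7, 0.5, 0.1]
grip_width: -0.0003
```

Run:
```python
from h import *
for n,f,roi in(('side','d4',(185,150,325,240)),('scene','s4',(140,170,300,290))):
    c=snap(n,f);W=world(c);x0,y0,x1,y1=roi;P=W[y0:y1,x0:x1].reshape(-1,3);C=c['frame'][y0:y1,x0:x1].reshape(-1,3).astype(int)
    g=(C[:,1]>C[:,0]+40)&(C[:,1]>C[:,2]+30)&(np.hypot(P[:,0]-.666,P[:,1]+.207)<.014);print(n,'btn z',np.median(P[g][:,2]))
    U=np.array([[.9937,.1118],[-.1118,.9937]]);Q=(P[:,:2]-[.735,-.1995])@U.T
    m=(abs(P[:,2]-.08)<.003)&(abs(Q[:,1])<.08)&(Q[:,0]<-.105)&(Q[:,0]>-.25);print('panel',np.percentile(Q[m,0],[5,50,95]))
to([.4,-.2,.26])
cv2.imwrite('pics/c4.png',np.hstack([cv2.imread('pics/d4.png'),cv2.imread('pics/s4.png')])[:,:,:]) 
i=cv2.imread('pics/c4.png');cv2.imwrite('pics/c4.png',cv2.resize(i,None,fx=.7,fy=.7))
```

```text
side btn z 0.11625635077424754
panel [-0.12322728 -0.11701857 -0.11051197]
scene btn z 0.11662246962948791
panel [-0.12474635 -0.12120627 -0.11864109]
7.65 [ 0.46741029 -0.22967932  0.26543458] w -8.364660605594507e-05 F [ 0.4168941  -0.00629392  0.09600247]
mm [-63.78703664 -36.89452367   4.9550079 ] rot [ 0.00317348 -0.00568464 -0.00234595]
```

View pics/c4.png

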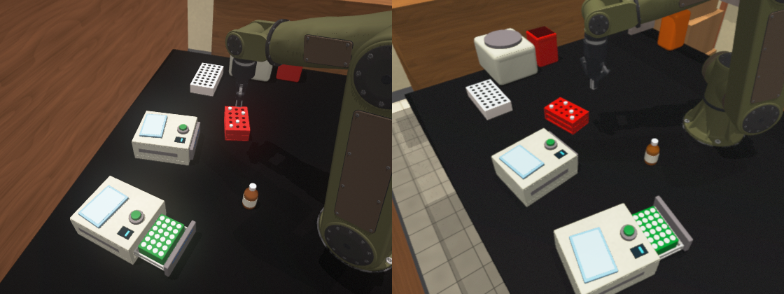

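The yellow drawer is shut and its button is up. The green drawer is still open, the bystanders are in place and the arm is clear. Handing in.

```bash
python3 -c "
from bench import manip
print(manip.close_job())"
```

```text
the job is handed in; nothing more can be done
None
```

I pushed the yellow plate's drawer home with shut fingertips, at about 0.1 m/s and slower near the end. Then I pressed that incubator's start button, backed off and handed the job in at about 7.7 s; the hand-in returned no verdict.

- **Drawer:** it reached its hard stop, where the force rose to 44 N with no further motion. The last side-camera check put the panel centre at -117.0 mm, against -117.5 mm when shut. The scene camera read -121 mm; I put this down to the housing hiding the panel's rear, since its front edge measured -124.7 mm against -125 mm.
- **Button:** it was pressed to its stop, with about 6 mm of travel and a 16 N reading. It then sprang back, with its top at 116–117 mm.
- **Everything else:** in the last pictures the green drawer was open, and the bottle, rack and lids looked in place. I judged these by eye, without measuring them. The arm was clear, with wrist force near zero.

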